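# Block the lamp with the beam-stop blade, then hold the guard open

### The job

Make the light source on the left safe to look into: take the solid beam-stop blade (the one with the flat bar grip) out of its desk stand, slide it edgewise all the way down into the slot in the top of the light source, and let go of it. Then, and only while the blade is home, lift the spring-shut guard by its bar handle to about 40 degrees from shut and finish holding it still there, because it falls shut when released. Leave the windowed slide and the other things on the desk where they are.

Things in the scene. Friction and masses are not known exactly. Their poses are not given: they have to be found in the camera images.
- blade_grip (a point): Grasp point of the loose solid beam-stop blade (~90 g), in either slot of the stand: plain aluminium plate, 50 mm wide (x), 6 thick (y), 55 tall (z up); on top a black flange 58x16x5 and a black flat bar grip 40 (x) x 12 (y) x 40 tall. The point is 83 mm above the lower edge, 17 below the grip's top. Grasp across the 12 mm. It may lean 0.07 rad in its 30 mm deep slot.
- blade_seat (a point): Centre of the underside of the blade's flange, 55 mm above the blade's lower edge, 28 mm below blade_grip; axes as the blade's. When the blade is home this point lies on the slot point.
- slot (a point): Centre of the mouth of the slot in the top of the light source, 90 mm above the desk. x along its length, y across, z up. 53 mm long, 9 wide, 60 deep, mouth chamfered 3 mm: the 50x6 mm blade has 1.5 mm play all round and may go in either way round. The blade's flange rests on the flat top round the mouth when home.
- source: Light source, fixed on the left: low grey box, 110 mm deep (x, pointing away from the robot), y from -70 to +65 mm (y to the left); origin on the desk. Right part (y -70 to -25, 90 high): lamp section with the blade slot at x 0, y -47.5. Left part (y -25 to +65, 78 high): chamber under the guard.
- guard_bar (a point): Middle of the guard's bar handle: round steel bar 10 mm thick, 80 long, along the source's y, carried by a rod at each end (70 mm clear between). Shut, its axis is 81 mm above the desk, 50 mm in front of the box and 49 in front of the guard plate's edge (44 mm clear for the inner finger). It swings with the guard; pinched across, it can turn between the fingers.
- guard_hinge (a point): A point on the guard's hinge axis, at the back of the box (source x = +50 mm, y = +20 mm, 81 mm above the desk), level with the bar when the guard is shut. The axis runs along the source's y.
- guard (a joint): Angle of the guard in rad: 0 shut (at the start), growing as it opens upward and backward; stop at 1.75; 40 degrees is 0.70. At angle q the bar is 155*cos(q) mm in front of guard_hinge and 155*sin(q) above it. Aluminium plate 106x86x5 mm, 0.22 kg; weight and a spring press it shut at every angle, about 2 N at the bar.
- stand: Light grey stand for slides, fixed to the desk on the right: a block 66 mm (x) by 112 mm (y) by 36 mm high with two slots along x, 30 mm deep, at y = -32 and +32 mm. Origin at the desk surface. A small black raised pad (4 mm) between the slots.
- window_grip (a point): Centre of the black round knob (20 mm in diameter, 34 mm tall, centre 78 mm above the lower edge) of the windowed slide, which stands in the other slot of the stand: the same plate and flange as the blade but with a window cut through it. Not to be used or moved.
- dish_1: Bystander: flat round dish, 62 mm across, 15 mm high; origin at its underside. It stands in the middle of the desk.
- tape_roll: Bystander: roll of tape lying flat, 65 mm across, 18 mm high; origin at its underside.
- objective_can_1: Bystander: objective in a clear can, 52 mm across, 70 mm high; origin at its underside.
- hex_driver: Bystander: hex driver lying on the desk, 17 x 120 x 17 mm; origin at its underside.
- lens_cleaner: Bystander: small bottle, 40 mm across, 114 mm high; origin at its underside.

How it is judged:
On the way:
1. the beam-stop blade is fully home in the slot of the light source and has been let go, the guard still shut (z of blade_seat in the frame of slot between -0.004 and 0.004 m and horizontal distance between blade_seat and slot below 0.005 m and angle between blade_seat's own z axis and vertical below 0.1 rad and angle between the x axis of blade_seat and the x axis of slot, either way round below 0.15 rad and contact force between blade and the fingers below 0.05 N and value of joint guard below 0.12 rad), for 0.2 s.
At the end, for the whole second after the job is handed in: The blade is home in the slot (flange within 4 mm of the top, within 5 mm of the slot's centre, upright within 0.1 rad, along the slot within 0.15 rad) and not held; the guard stands still at 40 degrees, give or take 8 (0.56 to 0.84 rad), carried by the fingers alone through the last second (z of blade_seat in the frame of slot between -0.004 and 0.004 m and horizontal distance between blade_seat and slot below 0.005 m and angle between blade_seat's own z axis and vertical below 0.1 rad and angle between the x axis of blade_seat and the x axis of slot, either way round below 0.15 rad and value of joint guard between 0.56 and 0.84 rad and velocity of joint guard between -0.1 and 0.1 rad/s and contact force between guard and the fingers above 0.5 N and contact force between guard and blade below 0.05 N and contact force between blade and the fingers below 0.05 N); the arm keeps its last pose, push and grip.
It fails at once if the guard is lifted (more than 0.15 rad) while the blade is not home in the slot (value of joint guard above 0.15 rad and not (z of blade_seat in the frame of slot between -0.004 and 0.004 m and horizontal distance between blade_seat and slot below 0.005 m and angle between blade_seat's own z axis and vertical below 0.1 rad and angle between the x axis of blade_seat and the x axis of slot, either way round below 0.15 rad)).
It fails at once if the windowed slide is moved more than 20 mm (distance of window_grip from where it was at the start of the episode above 0.02 m).
It fails at once if a bystander is moved more than 30 mm (distance of any of dish_1, tape_roll, objective_can_1, hex_driver, lens_cleaner from where it was at the start of the episode above 0.03 m).
It also fails if it takes over 58 s, if anything falls off the work surface, if the arm or the gripper's body presses on something with over 40 N, if the wrist force passes 120 N, or if a joint passes its speed limit or range.

### The arm

A 6-joint arm with a two-finger parallel gripper is mounted at the origin on the work surface; the furniture and walls round the work are solid. World frame = base frame: x ahead of the robot, y to its left, z up, the work surface at z = 0. Lengths are in m, angles in rad, forces in N, time in s.
With the tool pointing down it reaches from about 0.25 to 0.775 m from the base axis. Payload 4 kg.
Tool frame: the origin (TCP) lies on the mounting face of the last link; the fingertips stand 173 mm ahead of it and the grasp point (between the pads) lies 155 mm ahead of it; z points along the fingers, y is the direction in which the jaws open and shut (so a half turn about z gives the same grasp; the last joint's range is limited). The gripper opens to 85 mm and grips with 20 to 120 N. Pads are 22 mm wide; open, the fingers measure 114 mm over their backs; the gripper's body (76 mm by 85 mm) begins 54 mm behind the grasp point. The pads swing forward as they close: fully open they stand 13 mm farther back than shut.
Start: joints at [-1.452, 0.087, 1.371, -0, 1.684, -0.103], TCP at [0.121, -0.537, 0.405] pointing down, gripper open.
Joint ranges: [-3.1, 3.1], [-0.76, 2.03], [0.27, 2.55], [-1.08, 4.22], [0.17, 2.65], [-2.57, 2.57]. Speed limits (rad/s): [2.79, 2.79, 3.14, 3.14, 3.14, 3.14].

### API

Orientations are given as [roll, pitch, yaw] about the fixed x, y, z axes, in that order (R = Rz(yaw) Ry(pitch) Rx(roll)).
In Python, from workcell import monitor, viewer, r gives the robot as it stands.
- The arm moves only by the tool send_rows, never from a script. Its argument "rows" is a list of rows, each a list of 3 entries, a list of its own where there are three numbers: the turn, a rotation vector about the tool's x, y, z in degrees, then the shift along the tool's x, y, z in mm, then the gripper's target within -1 to 1 (shut at 1, half-way at 0, fully open at -1). In form: [[[ax, ay, az], [tx, ty, tz], gripper], ...]. A call has exactly 5 rows; each row shifts and turns the pose as measured when the row begins, along the tool's axes as they then stand; what a row does not reach is not made up. A row lasts 1/10 s, in which the tool goes at most 50 mm and 8.59 degrees, less where a joint would pass 70% of its speed; a pose out of reach is approached as far as the arm can. A call with a gripper value outside its range is refused whole. The fingers move at their own pace and stop on an object; "grip_force" is the grip in N (left out, the last holds). Time passes only in rows, so rows that do not move let the fingers close, or fill a call up. It gives the time, the measured TCP pose, the force and the opening at its end, in the units of the state.
- monitor.get_state(): the state, without advancing time (a new reading comes with each control period).
- viewer.capture(name): name is "scene" or "top" or "wrist"; returns a dict with "frame" (480x640x3 uint8, blue, green, red), "fx", "fy", "cx", "cy" (pixels), "R" (3x3) and "t" (3): a world point X has camera coordinates R X + t. Camera axes: x right, y down, z forward; pixel columns grow to the right and rows downward; lengths in m; the calibration is good to about 2 mm. The wrist camera is an equidistant fisheye: a pixel r from the principal point sees the ray r / f radians off the axis. A picture is of the moment at which its call begins. There is no depth.
- r.close_job(): hands the job in, once; it reports no verdict.
The state is a dict: "t": time; "joint_positions": joint angles; "dq": joint speeds; "effort": joint torques, N m; "position": TCP position; "tool_rot": TCP orientation; "ft_force": force on the tool from outside, world axes, zero at the start; "ft_torque": the same for the moment, N m; "grip_width": finger opening in m.
Only numpy, scipy, OpenCV 4.12 (cv2) and the standard library are available. Lean on these libraries where they do the work, as an engineer would, in place of code of your own. Each camera call takes 0.05 s, during which the arm holds its last target. There are 200 camera calls.

## Working session

There is one attempt and no reset: what is moved stays moved. The work goes in short steps, Python scripts to look and compute and a tool call to move; the robot and the scene stay as the last step left them, time stands still between calls to the robot, and variables do not carry over. Pictures are saved under pics/ and viewed, about 8 in all and at most 12, crops included, and the job is handed in when it is done.

Besides the shell and the picture viewer there is one more tool, called after "Request:" by a JSON object that holds its "fn" and its "kwargs". send_rows: Moves the arm, as the interface text tells. Its arguments: {"type":"object","properties":{"rows":{"type":"array","items":{"type":"array"}},"grip_force":{"type":"number"}},"required":["rows"]}

```bash
mkdir -p pics
cat > h.py <<'E'
import numpy as np,cv2
from workcell import monitor,viewer,r
from scipy.spatial.transform import Rotation as Ro
def cap(n,f=None):
    c=viewer.capture(n)
    if f: cv2.imwrite('pics/'+f,c['frame'])
    return c
def ray(c,u,v,fish=False):
    x=(u-c['cx'])/c['fx'];y=(v-c['cy'])/c['fy']
    if fish:
        th=np.hypot(x,y);s=np.sin(th)/max(th,1e-9);d=np.array([x*s,y*s,np.cos(th)])
    else: d=np.array([x,y,1.])
    R=np.array(c['R']);t=np.array(c['t']);return -R.T@t,R.T@d
def onz(c,u,v,z,fish=False):
    o,d=ray(c,u,v,fish);return o+d*(z-o[2])/d[2]
def proj(c,X,fish=False):
    p=np.array(c['R'])@X+np.array(c['t'])
    if fish:
        n=np.hypot(p[0],p[1]);th=np.arctan2(n,p[2]);q=p[:2]/max(n,1e-9)*th
    else:q=p[:2]/p[2]
    return q*[c['fx'],c['fy']]+[c['cx'],c['cy']]
E
python3 - <<'E'
from h import *
a=cap('top','top0.png');b=cap('scene','scene0.png')
for c in(a,b):
  print({k:np.round(c[k],3).tolist() for k in c if k!='frame'})
print(monitor.get_state())
E
```

```text
{'fx': 582.47, 'fy': 582.47, 'cx': 326.576, 'cy': 243.708, 'R': [[0.002, -1.0, 0.005], [-0.984, -0.003, -0.177], [0.177, -0.004, -0.984]], 't': [-0.068, 0.444, 1.409]}
{'fx': 620.861, 'fy': 620.861, 'cx': 322.458, 'cy': 233.854, 'R': [[0.699, -0.715, 0.003], [-0.307, -0.304, -0.902], [0.645, 0.63, -0.433]], 't': [-0.331, 0.179, 1.478]}
{'t': 0.1, 'joint_positions': array([-1.45209007e+00,  8.79137112e-02,  1.37212501e+00, -6.11525328e-06,
        1.68360568e+00, -1.03111348e-01]), 'dq': array([ 9.03690050e-05, -9.59720419e-04, -3.24448143e-03, -5.01310162e-04,
        6.62561959e-05, -2.67480172e-03]), 'effort': array([ 1.82310760e-03, -3.53014505e+01, -3.14219785e+01, -1.87835954e-04,
        7.93806917e-03, -1.59938588e-05]), 'position': array([ 0.12097832, -0.53642768,  0.40362688]), 'tool_rot': array([-3.13955118e+00, -2.05138409e-04,  2.21816711e-01]), 'ft_force': array([-0.20967408, -0.34739458,  0.74867388]), 'ft_torque': array([ 0.0327777 , -0.02524207, -0.01175147]), 'grip_width': 0.08518190932098085}
```

View pics/top0.png

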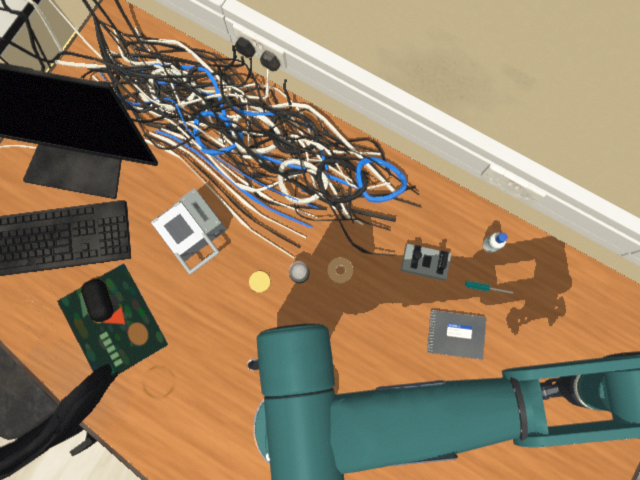

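View pics/scene0.png

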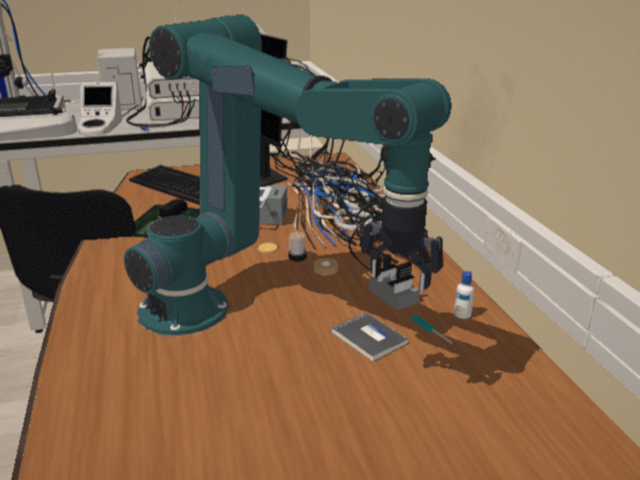

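The top view shows the source around (188,232), with the slot at about (205,207) and the guard bar at about (202,262). The stand is around (427,260), the dish at (260,282), the can at (300,271) and the tape at (341,270). I'll enlarge the source and the stand.

Run:
```python
import cv2,numpy as np
i=cv2.imread('pics/top0.png')
a=cv2.resize(i[185:275,148:228],None,fx=5,fy=5,interpolation=cv2.INTER_CUBIC)
b=cv2.resize(i[230:290,398:458],None,fx=6.5,fy=6.5,interpolation=cv2.INTER_CUBIC)
b=cv2.copyMakeBorder(b,0,a.shape[0]-b.shape[0],0,0,cv2.BORDER_CONSTANT)
o=np.hstack([a,b]);print(o.shape);cv2.imwrite('pics/c1.png',o)
```

```text
(450, 790, 3)
```

View pics/c1.png

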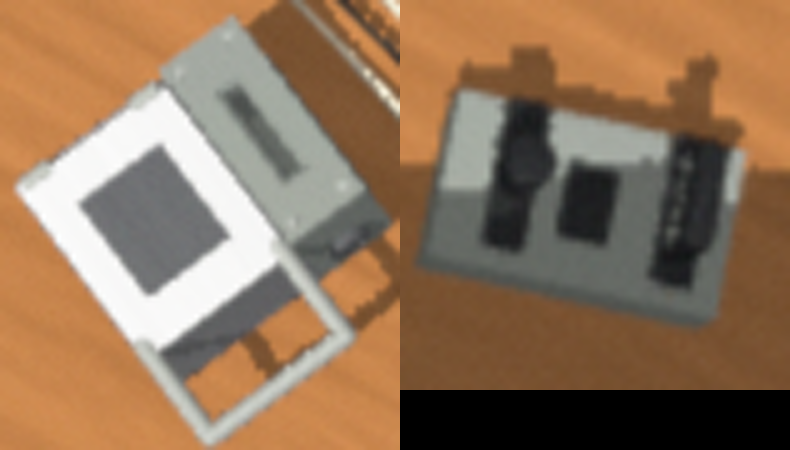

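Left crop: the slot runs (230,92) to (292,175), and the bar runs (210,440) to (350,337). Right crop: the round knob is at (527,160), so the flat-bar blade is in the right slot, with its grip at about (695,200).

Run:
```python
from h import *
c=cap('top')
A=lambda x,y,z:onz(c,148+x/5-.4,185+y/5-.4,z)
B=lambda x,y,z:onz(c,398+(x-400)/6.5-.4,230+y/6.5-.4,z)
def yaw(p,q):return np.degrees(np.arctan2(*(q-p)[[1,0]]))
s1=A(292,175,.09);s2=A(230,92,.09);print('slot',(s1+s2)/2,np.linalg.norm(s1-s2),yaw(s1,s2))
k=[A(232,15,.09),A(160,75,.09),A(280,245,.09),A(362,188,.09)]
print('lamp',np.mean(k,0),yaw(k[2],k[1]),yaw(k[3],k[0]),[np.linalg.norm(k[i]-k[i-1]) for i in range(4)])
b1=A(350,337,.086);b2=A(210,440,.086);print('bar',(b1+b2)/2,np.linalg.norm(b1-b2),yaw(b1,b2)-90)
q=[B(460,92,.036),B(745,152,.036),B(710,325,.036),B(415,262,.036)]
print('stand',np.mean(q,0),yaw(q[3],q[0]),yaw(q[2],q[1]),yaw(q[1],q[0])-90,yaw(q[2],q[3])-90,[np.linalg.norm(q[i]-q[i-1]) for i in range(4)])
m=np.mean(q,0);ya=np.radians(np.mean([yaw(q[1],q[0])-90,yaw(q[2],q[3])-90]))
print('blade expected',m+.032*np.array([np.sin(ya),-np.cos(ya),0]),np.degrees(ya))
print('grip top px', B(693,190,.106))
print('dish',onz(c,260,282,.015),'can',onz(c,300,271,.07),'tape',onz(c,341,270,.018))
```

```text
slot [0.51406947 0.24033478 0.09      ] 0.05194373516969652 37.571690691590625
lamp [0.51563195 0.24169376 0.09      ] 36.23034028399533 37.5992190509892 [np.float64(0.10874693095656042), np.float64(0.04528737339603033), np.float64(0.10420159067390124), np.float64(0.04766021003235444)]
bar [0.3899286  0.22691622 0.086     ] 0.08190578467589879 37.56570510748149
stand [ 0.4006553  -0.31326048  0.036     ] -15.800869075402693 -13.259079800589202 -11.969634737149164 -12.051176747446945 [np.float64(0.06843667864480979), np.float64(0.11113877518223857), np.float64(0.06846355815320213), np.float64(0.1141710348874571)]
blade expected [ 0.39399644 -0.34456     0.036     ] -12.010405742298055
grip top px [ 0.39668501 -0.3413328   0.106     ]
dish [0.35089944 0.09901044 0.015     ] can [ 0.37159515 -0.00297167  0.07      ] tape [ 0.38125899 -0.10350907  0.018     ]
```

```bash
cat >> h.py <<'E'
def plan(p,yaw,n,s=None):
    """rows (turn deg, shift mm) to tool-down pose; tilt corrected in last turn col"""
    s=s or monitor.get_state();R0=Ro.from_euler('xyz',s['tool_rot']);R1=Ro.from_euler('xyz',[np.pi,0,np.radians(yaw)])
    v=(R0.inv()*R1).as_rotvec(degrees=True)/n;d=(np.array(p)-s['position'])/n*1e3
    print('from',s['position'].round(4),np.degrees(s['tool_rot']).round(2),'t',round(s['t'],2),'w',round(s['grip_width'],4),'F',s['ft_force'].round(1))
    R=R0
    for i in range(n):
        print(v.round(1).tolist(),R.inv().apply(d).round(1).tolist());R=R*Ro.from_rotvec(v,degrees=True)
E
python3 -c "
from h import *
plan([.394,-.344,.36],-12,10)"
```

```text
from [ 0.121  -0.5364  0.4038] [-1.799e+02 -1.000e-02  1.271e+01] t 0.15 w 0.0855 F [-0.5 -0.  -0.2]
[-0.0, 0.0, 2.5] [30.9, -12.8, 4.4]
[-0.0, 0.0, 2.5] [30.3, -14.1, 4.4]
[-0.0, 0.0, 2.5] [29.7, -15.4, 4.4]
[-0.0, 0.0, 2.5] [29.0, -16.6, 4.4]
[-0.0, 0.0, 2.5] [28.2, -17.9, 4.4]
[-0.0, 0.0, 2.5] [27.4, -19.1, 4.4]
[-0.0, 0.0, 2.5] [26.6, -20.2, 4.4]
[-0.0, 0.0, 2.5] [25.7, -21.4, 4.4]
[-0.0, 0.0, 2.5] [24.7, -22.5, 4.4]
[-0.0, 0.0, 2.5] [23.7, -23.5, 4.4]
```

Request:
{"fn": "send_rows", "kwargs": {"rows": [[[0,0,2.5],[31,-13,4],0],[[0,0,2.5],[30,-14,4],0],[[0,0,2.5],[30,-15,4],0],[[0,0,2.5],[29,-17,4],0],[[0,0,2.5],[28,-18,4],0]], "grip_force": 40}}

```text
t: 0.65
position: [0.2588, -0.4401, 0.3807]
tool_rot: [-3.138, 0.002, -0.014]
ft_force: [0.5, -0.3, -0.1]
grip_width: 0.0425
```

Request:
{"fn": "send_rows", "kwargs": {"rows": [[[0,0,2.5],[27,-19,4],0],[[0,0,2.5],[27,-20,4],0],[[0,0,2.5],[26,-21,4],0],[[0,0,2.5],[25,-22,4],0],[[0,0,2.5],[24,-23,4],0]]}}

```text
t: 1.15
position: [0.403, -0.3438, 0.3581]
tool_rot: [-3.137, 0.005, -0.242]
ft_force: [-0.5, 1.2, 0.2]
grip_width: 0.0426
```

```bash
python3 -c "
from h import *
w=cap('wrist','w1.png');t=cap('top','t1.png')
plan([.394,-.344,.36],-12,5)
print({k:np.round(w[k],3).tolist() for k in w if k!='frame'})
for p in ([.394,-.344,.106],[.394,-.344,.066]): print(proj(w,np.array(p),True))
"
```

```text
from [ 0.4045 -0.3425  0.3572] [-179.56    0.34  -13.51] t 1.25 w 0.0425 F [ 0.  -1.5 -0.3]
[-0.1, 0.1, -0.3] [-2.0, 0.8, -0.6]
[-0.1, 0.1, -0.3] [-2.0, 0.8, -0.6]
[-0.1, 0.1, -0.3] [-2.0, 0.8, -0.6]
[-0.1, 0.1, -0.3] [-2.0, 0.8, -0.6]
[-0.1, 0.1, -0.3] [-2.0, 0.7, -0.6]
{'fx': 371.648, 'fy': 371.648, 'cx': 316.432, 'cy': 240.652, 'R': [[-0.24, -0.971, -0.005], [-0.928, 0.228, 0.295], [-0.285, 0.075, -0.955]], 't': [-0.235, 0.428, 0.476]}
[322.91918747 264.59140607]
[322.2887487  245.32973675]
```

View pics/w1.png

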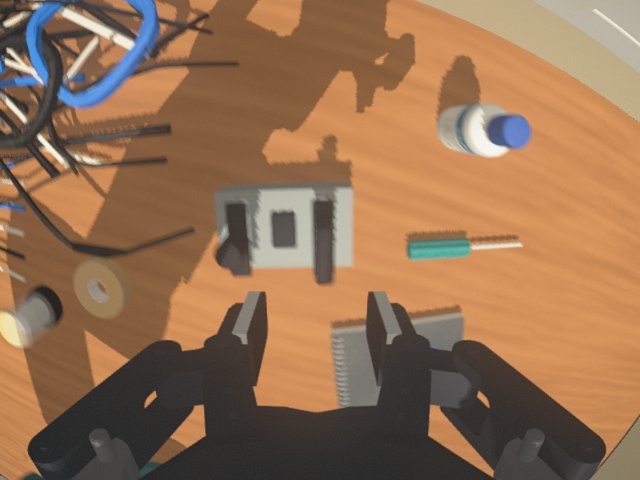

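The wrist view has the stand top at roughly (217–353, 185–267), the blade (right slot) around column 323 and rows 200–283, and the knob at (230,250). I'll enlarge this.

```bash
python3 -c "
import cv2
i=cv2.imread('pics/w1.png')[175:295,205:365]
cv2.imwrite('pics/c2.png',cv2.resize(i,None,fx=5,fy=5,interpolation=cv2.INTER_CUBIC))
"
```

```text
(no output)
```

View pics/c2.png

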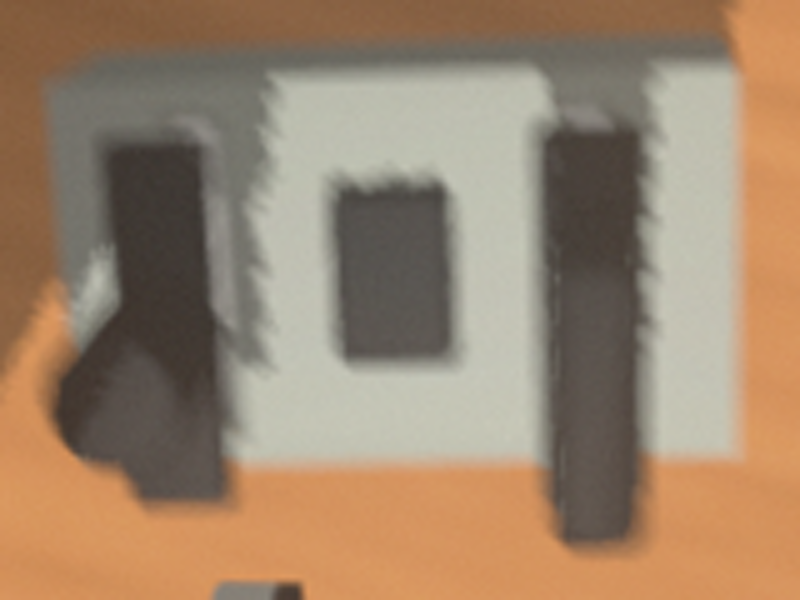

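```bash
python3 -c "
from h import *
t=cap('wrist')
import cv2
old=cv2.imread('pics/w1.png')
# was image/pose consistent? use printed pose
w=dict(t);w['R']=[[-0.24,-0.971,-0.005],[-0.928,0.228,0.295],[-0.285,0.075,-0.955]];w['t']=[-0.235,0.428,0.476]
print(np.round(t['R'],3).tolist(),np.round(t['t'],4))
g=cv2.cvtColor(t['frame'],6)[175:295,205:365].astype(float);o=cv2.cvtColor(old,6)[175:295,205:365].astype(float);print('shift',cv2.phaseCorrelate(o,g))
A=lambda x,y,z:onz(t,205+x/5-.4,175+y/5-.4,z,True)
print('grip near',A(595,540,.106),'grip far',A(594,265,.106),'flange far',A(592,130,.066))
q=[A(735,65,.036),A(740,455,.036),A(230,462,.036),A(50,85,.036)]
print('stand',q)
"
```

```text
[[-0.234, -0.972, -0.007], [-0.929, 0.221, 0.296], [-0.286, 0.076, -0.955]] [-0.2352  0.4274  0.4762]
shift ((5.698463912436765, 3.9740348503593452), 0.7302706415334008)
grip near [ 0.38351682 -0.33971384  0.106     ] grip far [ 0.41940365 -0.34797887  0.106     ] flange far [ 0.42825426 -0.35020742  0.066     ]
stand [array([ 0.42756288, -0.37360933,  0.036     ]), array([ 0.36292891, -0.36069168,  0.036     ]), array([ 0.38144842, -0.27641199,  0.036     ]), array([ 0.45101536, -0.26550254,  0.036     ])]
```

```bash
python3 -c "
from h import *
t=cap('wrist','w2.png')
A=lambda x,y,z:onz(t,205+5.7+x/5-.4,175+4+y/5-.4,z,True)
a,b,f=A(595,540,.106),A(594,265,.106),A(592,130,.066)
u=np.array([np.cos(np.radians(-12)),np.sin(np.radians(-12)),0])
print(a,b,f,np.degrees(np.arctan2(*(f-a)[[1,0]])),(a+b)/2,a+.02*u,f-.029*u)
q=[A(735,65,.036),A(740,455,.036)];print(q,np.degrees(np.arctan2(*(q[0]-q[1])[[1,0]])))
plan((a+.02*u)[:2].tolist()+[.36],-12,5)
i=t['frame'][175:295,205:365]
cv2.imwrite('pics/c3.png',cv2.resize(i,None,fx=5,fy=5,interpolation=cv2.INTER_CUBIC))
"
```

```text
[ 0.37816168 -0.34414947  0.106     ] [ 0.41444995 -0.35234343  0.106     ] [ 0.42280795 -0.35510825  0.066     ] -13.791051870563901 [ 0.39630581 -0.34824645  0.106     ] [ 0.39772463 -0.3483077   0.106     ] [ 0.39444167 -0.34907881  0.066     ]
[array([ 0.42167946, -0.37903888,  0.036     ]), array([ 0.35641053, -0.36627747,  0.036     ])] -11.062931075920176
from [ 0.4024 -0.3444  0.3579] [-179.71    0.37  -13.65] t 1.35 w 0.0425 F [-0.7  0.1  1. ]
[-0.1, 0.1, -0.3] [-0.7, 1.0, -0.4]
[-0.1, 0.1, -0.3] [-0.7, 1.0, -0.4]
[-0.1, 0.1, -0.3] [-0.7, 1.0, -0.4]
[-0.1, 0.1, -0.3] [-0.7, 1.0, -0.4]
[-0.1, 0.1, -0.3] [-0.7, 1.0, -0.4]
```

View pics/c3.png

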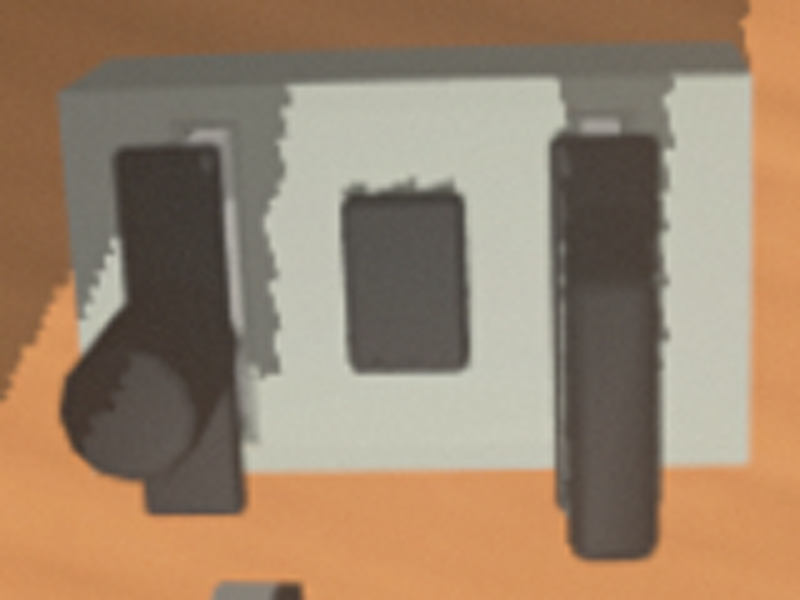

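Sharp now: the flange's far edge is centred at (605,133) and the grip's near top edge at (615,555). The blade leans slightly.

```bash
python3 -c "
from h import *
t=cap('wrist')
A=lambda x,y,z:onz(t,205+x/5-.4,175+y/5-.4,z,True)
a,f=A(615,555,.106),A(605,133,.066)
q=[A(748,72,.036),A(750,465,.036)];y=np.degrees(np.arctan2(*(q[0]-q[1])[[1,0]]))
u=np.array([np.cos(np.radians(-12)),np.sin(np.radians(-12)),0]);v=np.array([-u[1],u[0],0])
print(a,f,q,y,a+.02*u,f-.029*u)
m=(q[0]+q[1])/2+v*.056; print('stand c',m,'slot',m-v*.032, 'lat a,f', (a-m)@v,(f-m)@v)
plan([.3955,-.3455,.30],-12,5)
"
```

```text
[ 0.37814673 -0.34417068  0.106     ] [ 0.42484601 -0.35458803  0.066     ] [array([ 0.42335328, -0.37820049,  0.036     ]), array([ 0.35794329, -0.36458123,  0.036     ])] -11.761720253794428 [ 0.39770968 -0.34832892  0.106     ] [ 0.39647973 -0.3485586   0.066     ]
stand c [ 0.40229134 -0.3166146   0.036     ] slot [ 0.39563817 -0.34791532  0.036     ] lat a,f -0.031973868105152736 -0.03245424826597762
from [ 0.4019 -0.3449  0.3583] [-179.73    0.34  -13.74] t 1.4 w 0.0427 F [-0.2  0.4  0. ]
[-0.1, 0.1, -0.3] [-1.1, 0.5, 11.7]
[-0.1, 0.1, -0.3] [-1.2, 0.5, 11.7]
[-0.1, 0.1, -0.3] [-1.2, 0.4, 11.7]
[-0.1, 0.1, -0.3] [-1.2, 0.4, 11.7]
[-0.1, 0.1, -0.3] [-1.2, 0.4, 11.7]
```

Request:
{"fn": "send_rows", "kwargs": {"rows": [[[0,0,-0.5],[-1,0.7,12],0],[[0,0,-0.5],[-1,0.7,12],0],[[0,0,-0.5],[-1,0.7,12],0],[[0,0,-0.3],[-1,0.6,12],0],[[0,0,0],[-1,0.5,10],0]]}}

```text
t: 1.9
position: [0.3925, -0.3494, 0.2966]
tool_rot: [-3.139, 0.005, -0.212]
ft_force: [-0.4, 0.7, 0.3]
grip_width: 0.043
```

```bash
python3 -c "
from h import *
plan([.3965,-.3475,.246],-12,5)
"
```

```text
from [ 0.3925 -0.3494  0.2966] [-179.82    0.28  -12.12] t 1.9 w 0.043 F [-0.4  0.7  0.3]
[-0.0, 0.1, -0.0] [0.7, -0.5, 10.1]
[-0.0, 0.1, -0.0] [0.7, -0.5, 10.1]
[-0.0, 0.1, -0.0] [0.7, -0.5, 10.1]
[-0.0, 0.1, -0.0] [0.7, -0.5, 10.1]
[-0.0, 0.1, -0.0] [0.7, -0.5, 10.1]
```

Request:
{"fn": "send_rows", "kwargs": {"rows": [[[0,0,0],[1,-0.5,11],0],[[0,0,0],[1,-0.5,10],0],[[0,0,0],[1,-0.5,10],0],[[0,0,0],[0.5,-0.5,10],0],[[0,0,0],[0,0,8],0]]}}

```text
t: 2.4
position: [0.3959, -0.3477, 0.2418]
tool_rot: [-3.137, 0.007, -0.212]
ft_force: [0.3, 0.6, 0.2]
grip_width: 0.043
```

```bash
python3 -c "
from h import *
w=cap('wrist','w4.png')
plan([.3965,-.3475,.246],-12,1)
i=w['frame'][150:450,120:520]
cv2.imwrite('pics/c4.png',cv2.resize(i,None,fx=2,fy=2))
"
```

```text
from [ 0.3955 -0.3473  0.2402] [-179.65    0.51  -12.16] t 2.45 w 0.0427 F [-0.2 -0.2 -1.6]
[-0.4, 0.5, -0.2] [1.0, -0.1, -5.8]
```

View pics/c4.png

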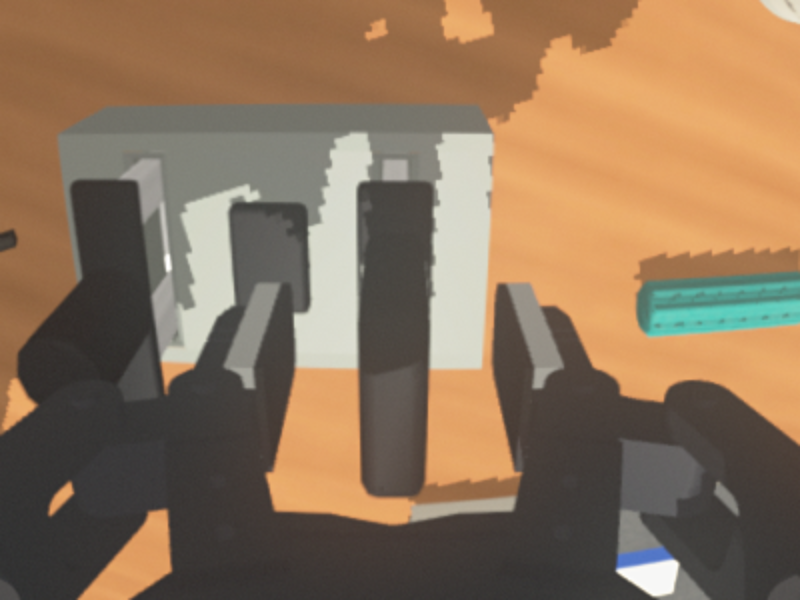

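The grip lies centred between the pads. I'll raise about 6 mm, level the tool and close.

Request:
{"fn": "send_rows", "kwargs": {"rows": [[[-0.4,0.5,0],[1,0,-4],0],[[0,0,0],[0,0,-2],0],[[0,0,0],[0,0,0],0],[[0,0,0],[0,0,0],1],[[0,0,0],[0,0,0],1]]}}

```text
t: 2.95
position: [0.3972, -0.3479, 0.2483]
tool_rot: [3.138, -0.003, -0.212]
ft_force: [-0.3, 0.5, -0.0]
grip_width: 0.0147
```

Request:
{"fn": "send_rows", "kwargs": {"rows": [[[0,0,0],[0,0,0],1],[[0,0,0],[0,0,0],1],[[0,0,0],[0,0,0],1],[[0,0,0],[0,0,0],1],[[0,0,0],[0,0,0],1]]}}

```text
t: 3.45
position: [0.3973, -0.3477, 0.2485]
tool_rot: [3.139, -0.004, -0.212]
ft_force: [0.1, 0.1, -0.3]
grip_width: 0.0114
```

```bash
python3 -c "
from h import *
plan([.3955,-.3475,.246],-12,1)
"
```

```text
from [ 0.3973 -0.3477  0.2485] [179.84  -0.2  -12.13] t 3.45 w 0.0114 F [ 0.1  0.1 -0.3]
[0.2, -0.2, -0.1] [-1.8, 0.1, 2.5]
```

Request:
{"fn": "send_rows", "kwargs": {"rows": [[[0,0,0],[0,0,-8],1],[[0,0,0],[0,0,-12],1],[[0,0,0],[0,0,-15],1],[[0,0,0],[0,0,-20],1],[[0,0,0],[0,0,-25],1]]}}

```text
t: 3.95
position: [0.3964, -0.347, 0.3291]
tool_rot: [-3.14, 0.002, -0.212]
ft_force: [-0.3, -0.8, -0.8]
grip_width: 0.0113
```

Request:
{"fn": "send_rows", "kwargs": {"rows": [[[0,0,0],[0,0,-25],1],[[0,0,0],[0,0,-25],1],[[0,0,0],[0,0,-20],1],[[0,0,0],[0,0,-10],1],[[0,0,0],[0,0,0],1]]}}

```text
t: 4.45
position: [0.3956, -0.3467, 0.4222]
tool_rot: [3.134, -0.007, -0.212]
ft_force: [0.3, -0.5, -1.6]
grip_width: 0.0118
```

```bash
python3 -c "
from h import *
plan([.514,.240,.405],37.5,20)
"
```

```text
from [ 0.3956 -0.3467  0.4222] [179.56  -0.39 -12.17] t 4.45 w 0.0118 F [ 0.3 -0.5 -1.6]
[0.0, -0.0, -2.5] [-0.4, -29.9, 0.6]
[0.0, -0.0, -2.5] [0.9, -29.9, 0.6]
[0.0, -0.0, -2.5] [2.2, -29.9, 0.7]
[0.0, -0.0, -2.5] [3.5, -29.7, 0.7]
[0.0, -0.0, -2.5] [4.8, -29.6, 0.7]
[0.0, -0.0, -2.5] [6.0, -29.3, 0.7]
[0.0, -0.0, -2.5] [7.3, -29.0, 0.7]
[0.0, -0.0, -2.5] [8.6, -28.7, 0.7]
[0.0, -0.0, -2.5] [9.8, -28.3, 0.7]
[0.0, -0.0, -2.5] [11.0, -27.8, 0.8]
[0.0, -0.0, -2.5] [12.2, -27.3, 0.8]
[0.0, -0.0, -2.5] [13.4, -26.8, 0.8]
[0.0, -0.0, -2.5] [14.5, -26.2, 0.8]
[0.0, -0.0, -2.5] [15.6, -25.5, 0.8]
[0.0, -0.0, -2.5] [16.7, -24.8, 0.8]
[0.0, -0.0, -2.5] [17.8, -24.1, 0.8]
[0.0, -0.0, -2.5] [18.8, -23.3, 0.8]
[0.0, -0.0, -2.5] [19.8, -22.4, 0.8]
[0.0, -0.0, -2.5] [20.8, -21.6, 0.8]
[0.0, -0.0, -2.5] [21.7, -20.6, 0.9]
```

Request:
{"fn": "send_rows", "kwargs": {"rows": [[[0,0,-2.5],[0,-20,0],1],[[0,0,-2.5],[1,-30,0],1],[[0,0,-2.5],[2,-30,0],1],[[0,0,-2.5],[3,-30,0],1],[[0,0,-2.5],[5,-30,0],1]]}}

```text
t: 4.95
position: [0.4222, -0.2078, 0.4159]
tool_rot: [3.136, 0.003, 0.006]
ft_force: [1.5, 0.2, -1.5]
grip_width: 0.0115
```

Request:
{"fn": "send_rows", "kwargs": {"rows": [[[0,0,-2.5],[6,-29,0],1],[[0,0,-2.5],[7,-29,0],1],[[0,0,-2.5],[9,-29,0],1],[[0,0,-2.5],[10,-28,0],1],[[0,0,-2.5],[11,-28,0],1]]}}

```text
t: 5.45
position: [0.4503, -0.0547, 0.4084]
tool_rot: [-3.14, 0.014, 0.232]
ft_force: [0.0, -1.2, -1.3]
grip_width: 0.0111
```

Request:
{"fn": "send_rows", "kwargs": {"rows": [[[0,0,-2.5],[12,-27,0],1],[[0,0,-2.5],[13,-27,0],1],[[0,0,-2.5],[14,-26,0],1],[[0,0,-2.5],[16,-25,0],1],[[0,0,-2.5],[17,-20,0],1]]}}

```text
t: 5.95
position: [0.4781, 0.0938, 0.4011]
tool_rot: [-3.132, 0.024, 0.46]
ft_force: [0.2, -0.1, -1.0]
grip_width: 0.0111
```

```bash
python3 -c "
from h import *
plan([.514,.240,.405],37.5,5)
"
```

```text
from [0.4781 0.0938 0.4011] [-179.45    1.35   26.38] t 5.95 w 0.0111 F [ 0.2 -0.1 -1. ]
[-0.1, 0.3, -2.2] [19.4, -23.0, -1.0]
[-0.1, 0.3, -2.2] [20.3, -22.2, -1.0]
[-0.1, 0.3, -2.2] [21.1, -21.4, -0.9]
[-0.1, 0.3, -2.2] [22.0, -20.6, -0.9]
[-0.1, 0.3, -2.2] [22.8, -19.7, -0.8]
```

Request:
{"fn": "send_rows", "kwargs": {"rows": [[[0,0,-2.2],[18,-22,-1],1],[[-0.1,0.3,-2.2],[20,-22,-1],1],[[-0.1,0.3,-2.2],[20,-20,-1],1],[[-0.1,0.3,-2],[20,-18,-1],1],[[-0.1,0.3,-1],[10,-8,0],1]]}}

```text
t: 6.45
position: [0.5083, 0.2227, 0.3965]
tool_rot: [-3.132, 0.013, 0.638]
ft_force: [0.4, -0.7, -0.9]
grip_width: 0.0112
```

Request:
{"fn": "send_rows", "kwargs": {"rows": [[[0,0,0],[0,0,0],1],[[0,0,0],[0,0,0],1],[[0,0,0],[0,0,0],1],[[0,0,0],[0,0,0],1],[[0,0,0],[0,0,0],1]]}}

```text
t: 6.95
position: [0.508, 0.2204, 0.394]
tool_rot: [-3.133, 0.019, 0.635]
ft_force: [0.4, -0.4, -1.8]
grip_width: 0.0114
```

```bash
python3 -c "
from h import *
w=cap('wrist','w5.png')
plan([.514,.240,.405],37.5,5)
print(proj(w,np.array([.514,.240,.09]),True))
cv2.imwrite('pics/c5.png',cv2.resize(w['frame'][130:430,120:520],None,fx=2,fy=2,interpolation=cv2.INTER_CUBIC))
"
```

```text
from [0.508  0.2204 0.3941] [-179.49    1.1    36.37] t 7.0 w 0.0111 F [ 0.3  0.5 -1.7]
[-0.1, 0.2, -0.2] [3.2, -2.5, -2.2]
[-0.1, 0.2, -0.2] [3.3, -2.4, -2.2]
[-0.1, 0.2, -0.2] [3.3, -2.4, -2.2]
[-0.1, 0.2, -0.2] [3.3, -2.4, -2.2]
[-0.1, 0.2, -0.2] [3.3, -2.4, -2.2]
[302.21505292 202.65053618]
```

View pics/c5.png

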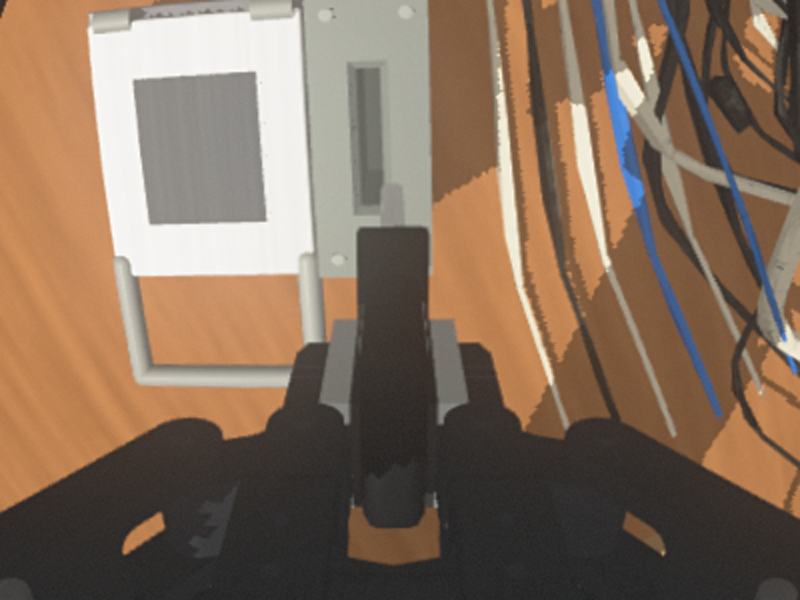

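The slot's outer mouth has its far edge centred at (366,62) and its near edge at (374,215). The plate's far lower corner is at (392,185) and the flange's far edge centre at (393,229).

```bash
cat > m.py <<'E'
from h import *
t=cap('wrist');s=monitor.get_state()
A=lambda x,y,z:onz(t,120+x/2-.25,130+y/2-.25,z,True)
def yaw(p,q):return np.degrees(np.arctan2(*(q-p)[[1,0]]))
s1,s2=A(374,215,.09),A(366,62,.09);print('slot',(s1+s2)/2,np.linalg.norm(s1-s2),yaw(s1,s2))
l=[A(348,62,.09),A(355,215,.09)];print('left edge',yaw(l[1],l[0]));
l=[A(303,15,.09),A(317,250,.09)];print('lamp left',yaw(l[1],l[0]));l=[A(430,15,.09),A(430,270,.09)];print('lamp right',yaw(l[1],l[0]))
for a,b in(((303,100),(430,100)),((312,200),(431,200))):print('lamp mid/w',(A(*a,.09)+A(*b,.09))/2,np.linalg.norm(A(*a,.09)-A(*b,.09)))
R=Ro.from_euler('xyz',s['tool_rot']);p=s['position'];z=R.apply([0,0,1])
zf=p[2]-.1825; f=A(393,229,zf); zl=p[2]-.2425; b=A(392,185,zl)
for n,q in(('flange',f),('lower',b)): print(n,q,'tool',R.inv().apply(q-p)*1e3)
bar1,bar2=A(145,376,.081),A(290,376,.081);print('bar',bar1,bar2,yaw(bar2,bar1)-90)
E
python3 m.py
```

```text
slot [0.51695025 0.23970524 0.09      ] 0.058791457130049775 38.864705169564566
left edge 38.16428500232266
lamp left 38.23066379460471
lamp right 37.04531255259013
lamp mid/w [0.5285175  0.24981505 0.09      ] 0.047101393251817024
lamp mid/w [0.49833496 0.22562268 0.09      ] 0.04563027552544419
flange [0.527322   0.23529045 0.21161293] tool [ 27.6995003    1.3221343  182.00316764]
lower [0.52161294 0.23213153 0.15161293] tool [ 22.3680719    1.01995542 242.12019269]
bar [0.36752968 0.25894997 0.081     ] [0.40986065 0.20626908 0.081     ] 38.78311108573806
```

```bash
python3 -c "
from h import *
plan([.5175,.242,.348],38,5)"
```

```text
from [0.508  0.2206 0.3941] [-179.48    1.09   36.4 ] t 7.05 w 0.0112 F [ 0.2 -1.  -0.7]
[-0.1, 0.2, -0.3] [4.2, -2.2, 9.2]
[-0.1, 0.2, -0.3] [4.2, -2.2, 9.2]
[-0.1, 0.2, -0.3] [4.2, -2.2, 9.2]
[-0.1, 0.2, -0.3] [4.2, -2.2, 9.2]
[-0.1, 0.2, -0.3] [4.1, -2.2, 9.2]
```

Request:
{"fn": "send_rows", "kwargs": {"rows": [[[-0.1,0.3,-0.4],[5,-3,9],1],[[-0.1,0.3,-0.4],[5,-3,9],1],[[-0.1,0.2,-0.4],[5,-3,9],1],[[-0.1,0.2,-0.4],[4,-2,9],1],[[-0.1,0.2,-0.3],[2,-1,5],1]]}}

```text
t: 7.55
position: [0.5178, 0.2443, 0.3498]
tool_rot: [3.141, -0.005, 0.67]
ft_force: [-0.2, 0.4, -0.9]
grip_width: 0.0111
```

Request:
{"fn": "send_rows", "kwargs": {"rows": [[[0,0,0],[0,0,0],1],[[0,0,0],[0,0,0],1],[[0,0,0],[0,0,0],1],[[0,0,0],[0,0,0],1],[[0,0,0],[0,0,0],1]]}}

```text
t: 8.05
position: [0.5178, 0.2447, 0.3486]
tool_rot: [-3.141, -0.003, 0.671]
ft_force: [-0.4, -0.5, -1.2]
grip_width: 0.0114
```

```bash
python3 -c "
from h import *
plan([.5175,.242,.348],38,3)"
```

```text
from [0.5178 0.2447 0.3486] [-1.7999e+02 -1.6000e-01  3.8450e+01] t 8.05 w 0.0114 F [-0.4 -0.5 -1.2]
[-0.0, -0.1, 0.1] [-0.6, 0.7, 0.2]
[-0.0, -0.1, 0.1] [-0.6, 0.7, 0.2]
[-0.0, -0.1, 0.1] [-0.6, 0.7, 0.2]
```

Request:
{"fn": "send_rows", "kwargs": {"rows": [[[0,-0.1,0.2],[-1,1,0],1],[[0,-0.1,0.2],[-0.5,0.8,0],1],[[0,0,0],[0,0,0],1],[[0,0,0],[0,0,0],1],[[0,0,0],[0,0,0],1]]}}

```text
t: 8.55
position: [0.5178, 0.2418, 0.3499]
tool_rot: [3.141, -0.001, 0.663]
ft_force: [-0.3, 0.9, -1.4]
grip_width: 0.0118
```

```bash
python3 -c "
from h import *
w=cap('wrist','w6.png')
plan([.5175,.242,.348],38,1)
i=cv2.resize(w['frame'][170:370,220:420],None,fx=3,fy=3,interpolation=cv2.INTER_CUBIC)
cv2.imwrite('pics/c6.png',i)"
```

```text
from [0.5178 0.2418 0.3498] [ 1.7996e+02 -6.0000e-02  3.7980e+01] t 8.6 w 0.0112 F [ 0.4  0.  -0.5]
[0.0, -0.1, -0.0] [-0.2, -0.3, 1.8]
```

View pics/c6.png

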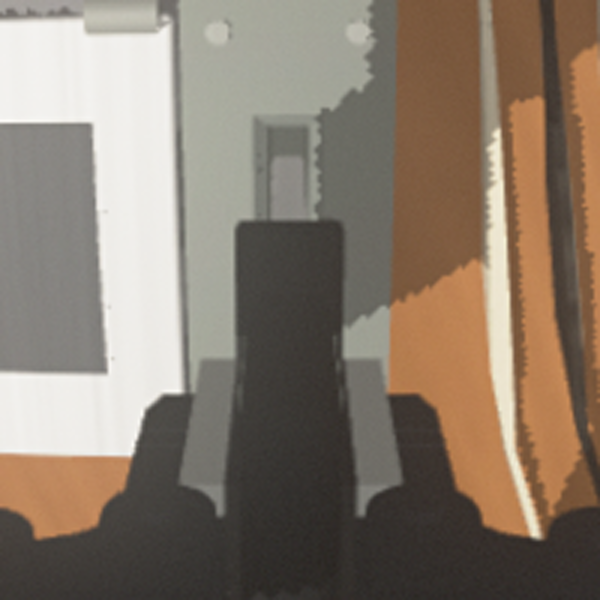

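The slot mouth's far edge is at row 115, columns 253–322. The blade's lower far edge is at row 155, columns 270–305. They look centred sideways.

Run:
```python
from h import *
t=cap('wrist');s=monitor.get_state();R=Ro.from_euler('xyz',s['tool_rot']);p=s['position']
A=lambda x,y,z:R.inv().apply(onz(t,220+x/3-.33,170+y/3-.33,z,True)-p)*1e3
print('slot outer far',A(253,115,.09),A(322,115,.09),'slot left near',A(254,215,.09))
print('inner(3mm down)',A(266,126,.087),A(310,126,.087))
z=p[2]-.2425;print('blade far low',A(270,155,z),A(305,155,z))
print('flange',A(236,222,z+.06),A(344,222,z+.06))
print('lamp L/R at 200',A(182,200,.09),A(393,200,.09),A(179,60,.09),A(396,60,.09))
```

```text
slot outer far [ 27.38847352  -6.57524044 259.84934647] [ 27.38261361   7.9440175  259.85980142] slot left near [  5.395233    -6.55309496 259.82537613]
inner(3mm down) [ 24.35159182  -3.91699295 262.84795225] [ 24.34808098   5.48309205 262.85472133]
blade far low [ 22.99079893  -2.71596893 242.52332452] [ 22.98818241   4.15380727 242.52827144]
flange [ 27.94709536  -6.53583688 182.52592643] [ 27.94159957   8.95336533 182.53708064]
lamp L/R at 200 [  8.77503919 -22.04512684 259.81789997] [  8.75891195  23.3826338  259.85061378] [ 39.21333371 -21.95782369 259.85115952] [ 39.19362942  23.33474287 259.88377202]
```

The blade and slot agree within 0.2 mm, so I'm descending.

Request:
{"fn": "send_rows", "kwargs": {"rows": [[[0,0,0],[0,0,5],1],[[0,0,0],[0,0,6],1],[[0,0,0],[0,0,6],1],[[0,0,0],[0,0,6],1],[[0,0,0],[0,0,4],1]]}}

```text
t: 9.15
position: [0.5178, 0.2419, 0.3204]
tool_rot: [3.141, -0.001, 0.663]
ft_force: [-0.0, 1.1, -1.4]
grip_width: 0.0114
```

```bash
python3 -c "
from h import *
plan([.5178,.2418,.29],38,5)"
```

```text
from [0.5178 0.2419 0.3204] [ 1.7997e+02 -5.0000e-02  3.7990e+01] t 9.15 w 0.0114 F [-0.   1.1 -1.4]
[0.0, -0.0, -0.0] [-0.0, 0.0, 6.1]
[0.0, -0.0, -0.0] [-0.0, 0.0, 6.1]
[0.0, -0.0, -0.0] [-0.0, 0.0, 6.1]
[0.0, -0.0, -0.0] [-0.0, 0.0, 6.1]
[0.0, -0.0, -0.0] [-0.0, 0.0, 6.1]
```

Blade is 12 mm into the slot with no contact force.

Request:
{"fn": "send_rows", "kwargs": {"rows": [[[0,0,0],[0,0,7],1],[[0,0,0],[0,0,7],1],[[0,0,0],[0,0,7],1],[[0,0,0],[0,0,7],1],[[0,0,0],[0,0,5],1]]}}

```text
t: 9.65
position: [0.5177, 0.2419, 0.2838]
tool_rot: [3.141, 0.0, 0.663]
ft_force: [-0.2, 0.2, -1.0]
grip_width: 0.0117
```

Request:
{"fn": "send_rows", "kwargs": {"rows": [[[0,0,0],[0,0,3],1],[[0,0,0],[0,0,2],1],[[0,0,0],[0,0,2],1],[[0,0,0],[0,0,1],1],[[0,0,0],[0,0,0],1]]}}

```text
t: 10.15
position: [0.5177, 0.2419, 0.278]
tool_rot: [3.141, -0.002, 0.663]
ft_force: [0.8, -0.9, -1.3]
grip_width: 0.0114
```

Request:
{"fn": "send_rows", "kwargs": {"rows": [[[0,0,0],[0,0,1],1],[[0,0,0],[0,0,1],1],[[0,0,0],[0,0,0],1],[[0,0,0],[0,0,0],1],[[0,0,0],[0,0,0],1]]}}

```text
t: 10.65
position: [0.5179, 0.242, 0.2775]
tool_rot: [3.14, -0.003, 0.663]
ft_force: [-0.6, -0.4, 1.3]
grip_width: 0.0114
```

It moved 0.5 mm of the 2 commanded and the force rose, so the flange is resting at the predicted height. Releasing now.

Request:
{"fn": "send_rows", "kwargs": {"rows": [[[0,0,0],[0,0,0],0],[[0,0,0],[0,0,0],0],[[0,0,0],[0,0,0],0],[[0,0,0],[0,0,0],0],[[0,0,0],[0,0,0],0]]}}

```text
t: 11.15
position: [0.518, 0.242, 0.2765]
tool_rot: [3.14, -0.003, 0.663]
ft_force: [-0.9, 0.5, 0.6]
grip_width: 0.0426
```

Request:
{"fn": "send_rows", "kwargs": {"rows": [[[0,0,0],[0,0,-10],0],[[0,0,0],[0,0,-20],0],[[0,0,0],[0,0,-25],0],[[0,0,0],[0,0,-25],0],[[0,0,0],[0,0,-20],0]]}}

```text
t: 11.65
position: [0.5171, 0.2417, 0.3778]
tool_rot: [-3.14, 0.005, 0.663]
ft_force: [0.5, 0.3, 0.8]
grip_width: 0.0428
```

```bash
python3 -c "
from h import *
w=cap('wrist','w7.png')
plan([.389,.2325,.33],128,12)
i=cv2.resize(w['frame'][130:430,120:520],None,fx=2,fy=2,interpolation=cv2.INTER_CUBIC)
cv2.imwrite('pics/c7.png',i)"
```

```text
from [0.5176 0.2419 0.3823] [ 1.7993e+02 -1.3000e-01  3.8000e+01] t 11.7 w 0.043 F [ 1.6 -0.8  2.9]
[0.0, -0.0, -7.5] [-8.9, -6.0, 4.3]
[0.0, -0.0, -7.5] [-8.1, -7.1, 4.3]
[0.0, -0.0, -7.5] [-7.1, -8.1, 4.3]
[0.0, -0.0, -7.5] [-6.0, -8.9, 4.3]
[0.0, -0.0, -7.5] [-4.7, -9.6, 4.3]
[0.0, -0.0, -7.5] [-3.4, -10.2, 4.3]
[0.0, -0.0, -7.5] [-2.1, -10.5, 4.3]
[0.0, -0.0, -7.5] [-0.7, -10.7, 4.3]
[0.0, -0.0, -7.5] [0.7, -10.7, 4.3]
[0.0, -0.0, -7.5] [2.1, -10.5, 4.3]
[0.0, -0.0, -7.5] [3.5, -10.2, 4.4]
[0.0, -0.0, -7.5] [4.8, -9.6, 4.4]
```

View pics/c7.png

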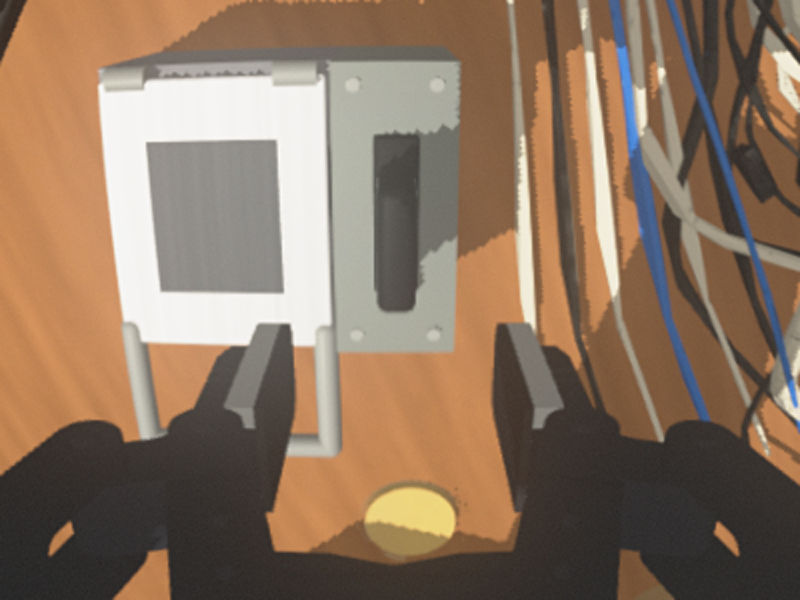

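The blade is seated in the slot, dark grip at (397,220), and the guard is shut. The fingers are clear. Next is the guard bar.

```bash
python3 -c "
from h import *
plan([.3923,.2285,.32],128,13)"
```

```text
from [0.5176 0.2419 0.3823] [ 1.7993e+02 -1.3000e-01  3.8000e+01] t 11.7 w 0.043 F [ 1.6 -0.8  2.9]
[0.0, -0.0, -6.9] [-8.2, -5.1, 4.8]
[0.0, -0.0, -6.9] [-7.6, -6.1, 4.8]
[0.0, -0.0, -6.9] [-6.8, -6.9, 4.8]
[0.0, -0.0, -6.9] [-5.9, -7.7, 4.8]
[0.0, -0.0, -6.9] [-4.9, -8.4, 4.8]
[0.0, -0.0, -6.9] [-3.9, -8.9, 4.8]
[0.0, -0.0, -6.9] [-2.8, -9.3, 4.8]
[0.0, -0.0, -6.9] [-1.6, -9.6, 4.8]
[0.0, -0.0, -6.9] [-0.5, -9.7, 4.8]
[0.0, -0.0, -6.9] [0.7, -9.7, 4.8]
[0.0, -0.0, -6.9] [1.9, -9.5, 4.8]
[0.0, -0.0, -6.9] [3.0, -9.2, 4.8]
[0.0, -0.0, -6.9] [4.1, -8.8, 4.8]
```

Request:
{"fn": "send_rows", "kwargs": {"rows": [[[0,0,-6.9],[-8,-5,2],0],[[0,0,-6.9],[-8,-6,3],0],[[0,0,-6.9],[-7,-7,4],0],[[0,0,-6.9],[-6,-8,4],0],[[0,0,-6.9],[-5,-8,5],0]]}}

```text
t: 12.2
position: [0.4689, 0.2356, 0.3682]
tool_rot: [3.131, -0.007, 1.288]
ft_force: [-0.1, 0.1, -0.1]
grip_width: 0.0419
```

Request:
{"fn": "send_rows", "kwargs": {"rows": [[[0,0,-6.9],[-4,-9,5],0],[[0,0,-6.9],[-3,-9,5],0],[[0,0,-6.9],[-2,-10,5],0],[[0,0,-6.9],[-0.5,-10,5],0],[[0,0,-6.9],[1,-10,5],0]]}}

```text
t: 12.7
position: [0.4177, 0.228, 0.3417]
tool_rot: [3.127, 0.0, 1.916]
ft_force: [0.0, -0.9, -0.1]
grip_width: 0.0425
```

```bash
python3 -c "
from h import *
plan([.3923,.2285,.30],128,5)"
```

```text
from [0.4177 0.228  0.3417] [1.7915e+02 3.0000e-02 1.0977e+02] t 12.7 w 0.0425 F [ 0.  -0.9 -0.1]
[0.2, 0.0, -3.6] [1.8, -4.9, 8.3]
[0.2, 0.0, -3.6] [2.1, -4.7, 8.3]
[0.2, 0.0, -3.6] [2.4, -4.6, 8.3]
[0.2, 0.0, -3.6] [2.7, -4.4, 8.3]
[0.2, 0.0, -3.6] [3.0, -4.2, 8.3]
```

Request:
{"fn": "send_rows", "kwargs": {"rows": [[[0.2,0,-3.6],[2,-5,8],0],[[0.2,0,-3.6],[2,-5,8],0],[[0.2,0,-3.6],[2,-5,8],0],[[0.2,0,-3.6],[3,-4,8],0],[[0,0,-2],[2,-2,5],0]]}}

```text
t: 13.2
position: [0.3917, 0.2281, 0.3037]
tool_rot: [3.14, 0.003, 2.216]
ft_force: [-0.0, -0.2, 0.0]
grip_width: 0.0425
```

```bash
python3 -c "
from h import *
w=cap('wrist','w8.png')
print(proj(w,np.array([.3923,.2285,.081]),True))
cv2.imwrite('pics/c8.png',cv2.resize(w['frame'][130:430,120:520],None,fx=2,fy=2,interpolation=cv2.INTER_CUBIC))
plan([.3923,.2285,.236],128,6)"
```

```text
[314.07454933 264.46721272]
from [0.3912 0.2281 0.3028] [1.7999e+02 1.3000e-01 1.2703e+02] t 13.25 w 0.0428 F [-0.7 -0.9 -1.1]
[0.0, 0.0, -0.2] [-0.0, 0.2, 11.1]
[0.0, 0.0, -0.2] [-0.0, 0.2, 11.1]
[0.0, 0.0, -0.2] [-0.0, 0.2, 11.1]
[0.0, 0.0, -0.2] [-0.0, 0.2, 11.1]
[0.0, 0.0, -0.2] [-0.1, 0.2, 11.1]
[0.0, 0.0, -0.2] [-0.1, 0.2, 11.1]
```

View pics/c8.png

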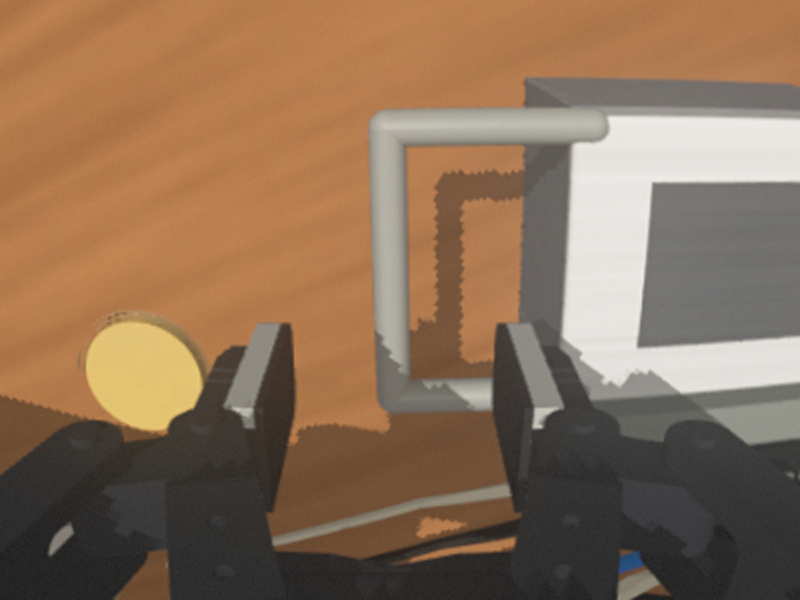

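The bar runs from (390,125) to (392,395), so its middle is within about 5 px of the prediction and between the jaws. I'm descending around it.

Request:
{"fn": "send_rows", "kwargs": {"rows": [[[0,0,-0.2],[1,0,12],0],[[0,0,-0.2],[0,0,12],0],[[0,0,-0.2],[0,0,12],0],[[0,0,-0.2],[0,0,12],0],[[0,0,0],[0,0,10],0]]}}

```text
t: 13.75
position: [0.3912, 0.2289, 0.2415]
tool_rot: [3.138, 0.003, 2.23]
ft_force: [-0.3, -0.1, -0.1]
grip_width: 0.0428
```

Request:
{"fn": "send_rows", "kwargs": {"rows": [[[0,0,0],[0,0,4],0],[[0,0,0],[0,0,0],0],[[0,0,0],[0,0,0],0],[[0,0,0],[0,0,0],0],[[0,0,0],[0,0,0],0]]}}

```text
t: 14.25
position: [0.3911, 0.2288, 0.2354]
tool_rot: [3.141, 0.002, 2.23]
ft_force: [-0.5, 1.2, 0.1]
grip_width: 0.0423
```

```bash
python3 -c "
from h import *
plan([.3923,.2285,.234],128,1)"
```

```text
from [0.3911 0.2288 0.2354] [1.7998e+02 1.4000e-01 1.2775e+02] t 14.25 w 0.0423 F [-0.5  1.2  0.1]
[0.0, 0.1, -0.3] [-0.9, 0.8, 1.4]
```

Request:
{"fn": "send_rows", "kwargs": {"rows": [[[0,0,0],[0,0.8,0],1],[[0,0,0],[0,0,0],1],[[0,0,0],[0,0,0],1],[[0,0,0],[0,0,0],1],[[0,0,0],[0,0,0],1]], "grip_force": 40}}

```text
t: 14.75
position: [0.3912, 0.2287, 0.2364]
tool_rot: [-3.139, 0.003, 2.23]
ft_force: [-0.3, -0.7, 0.7]
grip_width: 0.0085
```

Request:
{"fn": "send_rows", "kwargs": {"rows": [[[0,0,0],[0,0,0],1],[[0,0,0],[0,0,0],1],[[0,0,0],[0,0,0],1],[[0,0,0],[0,0,0],1],[[0,0,0],[0,0,0],1]]}}

```text
t: 15.25
position: [0.3912, 0.2288, 0.2364]
tool_rot: [-3.139, 0.003, 2.23]
ft_force: [-1.1, -1.2, 0.8]
grip_width: 0.0082
```

```bash
cat > arc.py <<'E'
from h import *
s=monitor.get_state();R=Ro.from_euler('xyz',s['tool_rot']);f=np.array([-.788,-.616,0])
H=np.array([.5144,.324,.081]);g=s['position']+R.apply([0,0,.155])
r=g-H;print('grasp',g.round(4),'radial',(r@f).round(4),'up',r[2].round(4),'q',np.arctan2(r[2],r@f).round(3),'w',s['grip_width'],'F',s['ft_force'].round(1),'t',s['t'])
E
python3 arc.py; python3 -c "
import numpy as np
q=np.linspace(0,.7,16);x=155*(1-np.cos(q));z=155*np.sin(q)
print(np.c_[np.diff(x),np.diff(z)].round(1).tolist())"
```

```text
grasp [0.3912 0.2281 0.0814] radial 0.1561 up 0.0004 q 0.002 w 0.008153962247525706 F [-1.1 -1.2  0.8] t 15.25
[[0.2, 7.2], [0.5, 7.2], [0.8, 7.2], [1.2, 7.1], [1.5, 7.1], [1.8, 7.0], [2.2, 6.9], [2.5, 6.8], [2.8, 6.7], [3.1, 6.5], [3.4, 6.4], [3.7, 6.2], [4.0, 6.0], [4.3, 5.8], [4.5, 5.6]]
```

Gripped. I'm lifting along the arc, where tool +y points toward the hinge.

Request:
{"fn": "send_rows", "kwargs": {"rows": [[[0,0,0],[0,0.2,-5],1],[[0,0,0],[0,0.5,-7],1],[[0,0,0],[0,0.8,-7],1],[[0,0,0],[0,1.2,-7],1],[[0,0,0],[0,1.5,-7],1]]}}

```text
t: 15.75
position: [0.3943, 0.2311, 0.2691]
tool_rot: [-3.135, 0.003, 2.23]
ft_force: [0.0, -0.1, -3.5]
grip_width: 0.0085
```

```bash
python3 arc.py
```

```text
grasp [0.3937 0.2301 0.1141] radial 0.1529 up 0.0331 q 0.213 w 0.008535361804796034 F [ 0.  -0.1 -3.5] t 15.75
```

Request:
{"fn": "send_rows", "kwargs": {"rows": [[[0,0,0],[0,1.5,-7],1],[[0,0,0],[0,1.8,-7],1],[[0,0,0],[0,2.2,-7],1],[[0,0,0],[0,2.5,-7],1],[[0,0,0],[0,2.8,-6.5],1]]}}

```text
t: 16.25
position: [0.4038, 0.2387, 0.3067]
tool_rot: [-3.136, 0.003, 2.23]
ft_force: [1.4, 0.9, -4.3]
grip_width: 0.0086
```

```bash
python3 arc.py
```

```text
grasp [0.4035 0.2378 0.1517] radial 0.1405 up 0.0707 q 0.466 w 0.008639006341045988 F [ 1.4  0.9 -4.3] t 16.25
```

Request:
{"fn": "send_rows", "kwargs": {"rows": [[[0,0,0],[0,3.6,-6.3],1],[[0,0,0],[0,3.9,-6.1],1],[[0,0,0],[0,4.2,-6],1],[[0,0,0],[0,4.4,-5.8],1],[[0,0,0],[0,3,-3.5],1]]}}

```text
t: 16.75
position: [0.4192, 0.2507, 0.3364]
tool_rot: [-3.129, 0.003, 2.23]
ft_force: [-1.4, -2.6, -3.3]
grip_width: 0.0082
```

Request:
{"fn": "send_rows", "kwargs": {"rows": [[[0,0,0],[0,0,0],1],[[0,0,0],[0,0,0],1],[[0,0,0],[0,0,0],1],[[0,0,0],[0,0,0],1],[[0,0,0],[0,0,0],1]]}}

```text
t: 17.25
position: [0.4192, 0.2507, 0.3361]
tool_rot: [-3.127, 0.003, 2.23]
ft_force: [-0.7, -2.2, -2.5]
grip_width: 0.0086
```

```bash
python3 arc.py;python3 -c "
from h import *
w=cap('wrist','w9.png');c=cap('top','t9.png')
a=cv2.resize(w['frame'],(560,420));b=cv2.resize(c['frame'][180:285,140:200+40],(240*100//100,252))
b=cv2.copyMakeBorder(b,0,168,0,0,0)
cv2.imwrite('pics/c9.png',np.hstack([a,b]))"
```

```text
grasp [0.4177 0.2489 0.1811] radial 0.1224 up 0.1001 q 0.686 w 0.008602866782050295 F [-0.7 -2.2 -2.5] t 17.25
```

View pics/c9.png

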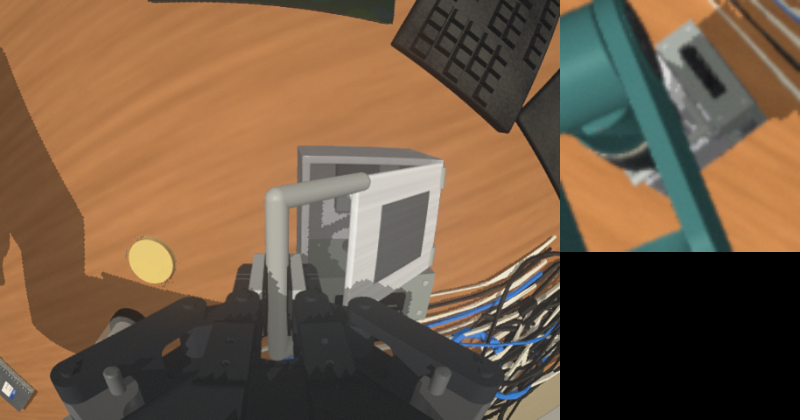

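The guard is up, with its bar between the fingers and the chamber visible. The blade's grip still stands in the slot (top view inset). The arm is still at q ≈ 0.69, so I'm handing in.

```bash
python3 -c "
from h import *
print(monitor.get_state()['dq'].round(4)); print(r.close_job())"
```

```text
[ 0.0013  0.0006 -0.0004  0.0013  0.0043  0.0004]
the job is handed in; nothing more can be done
None
```

I put the solid blade into the light source's slot and let go of it. I then lifted the guard by its bar to about 0.69 rad (39°) and handed the job in at about 17 s, still holding it there.

**Blade:** before going in, it lined up with the slot to within about 0.2 mm. It came to rest at the height I had worked out for the flange sitting on top, and the wrist image after release shows it seated.

**Guard:** the angle comes from the arm's position and the estimated hinge point, not from a direct reading. At the last check the wrist force was about 3 N, joint speeds were below 0.005 rad/s, and the grip was steady on the bar.

**Disagreements:**
- The gripper read 8.6 mm on the 10 mm bar; it had also read low on the blade's 12 mm grip (11.4 mm).
- The bar's distance from the hinge came out 2–4 mm larger than an exact 155 mm arc. That is about 0.02 rad, well inside the tolerance.

I never touched the windowed slide or the bystanders, but I did not measure their positions again at the end.

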